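# Back the geode turntable off two ratchet teeth

### The job

The decorating turntable has been clicked two teeth too far. Swing its blue holding pawl clear, turn the wheel backwards (clockwise from above) until the gold tooth has come round to just short of the pawl's place, and swing the pawl fully home again in front of it. Then draw the wheel on backwards until you feel the gold tooth bear on the pawl, press it there for a moment with a clear but gentle push (about 10 N on the pawl, never over 16 N), let go and leave it so, with the things around it where they were.

Things in the scene. Friction and masses are not known exactly. Their poses are not given: they have to be found in the camera images.
- turntable: (all plain numbers here are mm) the decorating turntable's plywood base board, 250 x 250 x 12, fixed to the table. Origin: on the wheel's upright axis, at table height (the board reaches 125 to either side in x, from -113 to +137 in y). z up. In this frame the pawl lies along x on the +y side of the wheel
- reel: the ratchet wheel on the turntable, free to turn about the upright axis through the turntable's origin. Origin: on that axis at table height, z up. Aluminium, radius 78, nine ratchet teeth to radius 92, one each 40 degrees; their steep faces lead when it turns BACKWARDS, clockwise from above. Turns stiffly (0.2 N m, about 3 N at its knob) and stays where it is left
- pawl_block: grey block that carries the pawl, clamped on the board, its setting along the turntable's x different each time. Origin: on the pawl's upright hinge, 12 above the table; axes as the turntable's; at (70 to 80, 92) mm in the turntable's frame. With the pawl home its nose is at (-75, -7) mm here, and a tooth's steep face, stopped by it, at x = -79 mm: a solid stop
- reel_knob (a point): point on the axis of the wheel's red upright knob, 80 above the table: the height to grip. Knob 18 across, from 60 to 98 above the table, on a 10 mm steel stem, 68 from the wheel's axis; the wheel's face below is 40 above the table
- gold_tooth (a point): middle of the gold tooth's steep face, on its upper edge, 85 from the wheel's axis, 40 above the table. The other teeth are dark steel. At the start a plain tooth stands 2 to 22 mm short of the pawl and the gold one two teeth (80 degrees) behind it. The red knob stands 152 degrees on from the gold face, counter-clockwise seen from above
- pawl (a joint): angle (rad) of the blue holding pawl about its upright hinge (the pawl_block's origin); 0 = fully home between the teeth (hard end stop), grows as it swings out from the wheel (clockwise from above about the hinge), to 0.65. Its nose clears all teeth from 0.2 up. A stiff hinge (0.12 N m, about 2 N at its knob) that stays where it is put
- pawl_knob (a point): point on the axis of the pawl's blue upright knob, 80 above the table: the height to grip. Knob 15 across, from 60 to 96 above the table, on a 10 mm stem, 56 from the pawl's hinge; at home it lies at (-56, 3) mm in the pawl_block's frame
- pawl_nose (a point): top of the pawl's round nose (8 across), 75 from the pawl's hinge, 40 above the table; its centre is 4 mm from the gold tooth's face point when that tooth bears on it
- stone_tub: clear round tub of black stones, 90 wide, 40 high; loose, not part of the job. Origin: centre of its underside
- pigment_pot: little green pigment pot with white lid, 32 wide, 35 high, standing on the corner of the turntable's base board; loose, not part of the job. Origin: centre of its underside
- mixing_cup: white mixing cup, 70 wide, 75 high; loose, not part of the job. Origin: centre of its underside
- gold_bottle: gold paint bottle, 36 wide, 90 high; loose, not part of the job. Origin: centre of its underside
- amber_tub: clear round tub of amber stones, 76 wide, 35 high; loose, not part of the job. Origin: centre of its underside
- blue_coaster: blue resin coaster, 100 wide, 9 thick; loose, not part of the job. Origin: centre of its underside
- stir_stick: wooden stir stick, 140 x 12 x 5; loose, not part of the job. Origin: centre of its underside

How it is judged:
By the outcome, as a careful person would: the job done as asked, in the order asked, and still so for the second after the job is handed in, with the robot touching nothing.
It also fails if it takes over 72 s, if anything falls off the work surface, if the arm or the gripper's body presses on something with over 40 N, if the wrist force passes 120 N, or if a joint passes its speed limit or range.

### The arm

A 6-joint arm with a two-finger parallel gripper is mounted at the origin on the work surface. World frame = base frame: x ahead of the robot, y to its left, z up, the work surface at z = 0. Lengths are in m, angles in rad, forces in N, time in s.
With the tool pointing down it reaches from about 0.375 to 0.925 m from the base axis. Payload 5.7 kg.
Tool frame: the origin (TCP) lies at the very end of the fingers, on their centre line; the grasp point (between the pads) lies 19 mm behind it; z points along the fingers, y is the line along which they close (so a half turn about z gives the same grasp; the last joint's range is limited). The gripper opens to 88 mm and grips with 3 to 60 N. Pads are 20 mm wide; open, the fingers measure 115 mm over their backs; the gripper's body (75 mm by 178 mm) begins 61 mm behind the grasp point.
Start: joints at [-1.344, 0.359, 1.51, -0, 1.272, -0.115], TCP at [0.201, -0.565, 0.223] pointing down, gripper open.
Joint ranges: [-2.97, 2.97], [-1.01, 2.36], [0.21, 2.38], [-0.96, 4.11], [0.2, 2.71], [-2.98, 2.98]. Speed limits (rad/s): [2.39, 2.39, 3.14, 3.14, 3.14, 3.14].

### API

Orientations are given as a rotation vector (axis times angle).
In Python, from rig import ctrl, grab_frame, camera_params, cut_out gives the robot as it stands. The module is installed in compiled form; this text tells all that it offers.
- The arm moves only by the tool send_rows, never from a script. Its argument "deltas" is one flat list of numbers, 4 for each row, row after row: the shift along the tool's x, y, z in m, then the turn about the tool's z in degrees. A call has 1 to 20 rows; each row shifts and turns the commanded pose from where the row before left it, along the tool's axes as they then stand; what a row does not reach is not made up. A row lasts 1/12 s, in which the tool goes at most 41.7 mm and 7.16 degrees, less where a joint would pass 70% of its speed; a pose out of reach is approached as far as the arm can. A call with a gripper value outside its range is refused whole. "fingers" is the opening, from 0 (shut) to 1 (fully open), set as the call begins (left out, the last holds). The fingers move at their own pace and stop on an object; "grip_force" is the grip in N (left out, the last holds). Time passes only in rows, so rows that do not move let the fingers close. It gives the time, the measured TCP pose, the force, the opening and the grip force at its end, in the units of the state.
- ctrl.get_state(): the state, without advancing time (a new reading comes with each control period).
- grab_frame(name): name is "scene" or "side" or "wrist"; returns the picture (400x640x3 uint8, blue, green, red); there is no depth.
- camera_params(name): a dict with "intrinsics" (3x3 intrinsics, pixels), "view" (4x4, takes a point from world to camera coordinates). Camera axes: x right, y down, z forward; pixel columns grow to the right and rows downward; lengths in m; the calibration is good to about 2 mm. A picture is of the moment at which its call begins: read the wrist's pose just before it. camera_params takes no time and is no camera call; for the wrist camera it gives the pose at the moment of the call.
- ctrl.job_done(): hands the job in; it is judged then, once.
Trained networks look in the newest picture that a camera, given by its name, has taken for a name from the list of things; names that differ only in an ending like _2 or _b are one class to them, and where a whole thing is asked for, a point or a joint stands for the part that bears it (a point fixed in the world has none). Each returns a list of dicts, best first, with "p" (0 to 1); they miss things now and then, are a little off and sometimes report something else, mostly with a low value. They report only what shows in the picture. A call takes as long as a camera call.
- cut_out(label, camera): "region" (400x640 bool, what is visible of it) and "extent" ([left, top, width, height] in pixels, round what is visible of it).
The state is a dict: "clock": time; "joint_pos": joint angles; "qd": joint speeds; "tau": joint torques, N m; "eef_pos": TCP position; "ee_rot": TCP orientation; "ft_force": force on the tool from outside, world axes, zero at the start; "ft_torque": the same for the moment, N m; "grip_width": finger opening in m; "grasp_force": force on a finger pad.
Only numpy, scipy, OpenCV 4.12 (cv2) and the standard library are available. Lean on these libraries where they do the work, as an engineer would, in place of code of your own. Each camera call takes 0.05 s, during which the arm holds its last target. There are 200 camera calls.

## Working session

There is one attempt and no reset: what is moved stays moved. The work goes in short steps, Python scripts to look and compute and a tool call to move; the robot and the scene stay as the last step left them, time stands still between calls to the robot, and variables do not carry over. Pictures are saved under pics/ and viewed, at most 10 in all, crops included, and the job is handed in when it is done.

Besides the shell and the picture viewer there is one more tool, called as name(argument=value, ...) on one line, values as JSON. send_rows: Moves the arm, as the interface text tells. Its arguments: {"type":"object","properties":{"deltas":{"type":"array"},"fingers":{"type":"number"},"grip_force":{"type":"number"}},"required":["deltas"]}

```bash
mkdir -p pics
cat > h.py <<'E'
import numpy as np, cv2
from rig import ctrl, grab_frame, camera_params, cut_out
def P(c):
    d=camera_params(c); return np.array(d["intrinsics"]),np.array(d["view"])
def ray(c,uv,par=None):
    K,V=par or P(c); R=V[:3,:3]; d=R.T@np.linalg.inv(K)@[uv[0],uv[1],1]; return -R.T@V[:3,3],d/np.linalg.norm(d)
def atz(c,uv,z,par=None):
    o,d=ray(c,uv,par); return o+d*(z-o[2])/d[2]
def tri(rs):
    A=0;b=0
    for o,d in rs:
        M=np.eye(3)-np.outer(d,d); A=A+M; b=b+M@o
    p=np.linalg.solve(A,b); return p,[np.linalg.norm((np.eye(3)-np.outer(d,d))@(p-o))*1e3 for o,d in rs]
def proj(c,p,par=None):
    K,V=par or P(c); q=K@(V[:3,:3]@np.asarray(p)+V[:3,3]); return q[:2]/q[2]
def cen(r):
    v,u=np.nonzero(r["region"]); return np.array([u.mean(),v.mean()])
E
python3 - <<'E'
from h import *
np.set_printoptions(precision=3,suppress=True)
s=ctrl.get_state(); print(s["clock"],s["eef_pos"],s["ee_rot"])
im=[]
for c in("scene","side"):
    f=grab_frame(c); cv2.imwrite(f"pics/{c}0.png",cv2.resize(f,(800,500)))
    K,V=P(c); print(c,K[0,0],-V[:3,:3].T@V[:3,3],V[2,:3])
    for n in("turntable","reel","reel_knob","pawl_knob","pawl_block","gold_tooth","pawl_nose","pigment_pot"):
        r=cut_out(n,c)
        print(n,[(round(x["p"],2),x["extent"],cen(x).round(1)) for x in r[:2]])
E
```

```text
0.0 [ 0.201 -0.565  0.222] [-3.094 -0.534  0.   ]
scene 425.8381406867644 [ 1.095 -0.383  0.712] [-0.533  0.474 -0.701]
turntable [(0.75, [213.6, 186.6, 125.2, 95.1], array([268.7, 234.5]))]
reel [(0.93, [220.1, 194.3, 82.4, 65.8], array([263.9, 224.6]))]
reel_knob [(0.75, [219.6, 197.2, 87.2, 61.8], array([263.8, 224.4]))]
pawl_knob [(0.64, [298.9, 198.2, 21.9, 47.7], array([310. , 220.9])), (0.29, [221.0, 195.0, 81.4, 62.6], array([263.8, 224.3]))]
pawl_block [(0.56, [302.8, 198.1, 19.4, 53.5], array([311.8, 228. ])), (0.41, [359.9, 231.1, 50.9, 41.0], array([385.2, 251.8]))]
gold_tooth [(0.8, [218.1, 195.5, 87.9, 62.5], array([263.8, 224.5]))]
pawl_nose [(0.61, [301.9, 194.8, 18.0, 50.5], array([309.7, 221. ]))]
pigment_pot [(0.72, [211.2, 272.2, 36.8, 49.4], array([231.8, 295. ])), (0.54, [295.3, 177.0, 18.2, 21.4], array([304., 187.]))]
side 407.45562787244603 [0.528 0.559 0.682] [ 0.091 -0.639 -0.764]
turntable [(0.59, [267.3, 136.9, 159.7, 123.4], array([351.1, 194.3]))]
reel [(0.92, [311.7, 133.4, 81.3, 78.5], array([353.5, 179.3]))]
reel_knob [(0.84, [312.8, 137.9, 83.8, 77.2], array([354.2, 179.4]))]
pawl_knob [(0.92, [294.2, 183.0, 40.8, 29.0], array([316.2, 196.1]))]
pawl_block [(0.66, [289.8, 179.4, 42.7, 28.9], array([311.9, 195.4]))]
gold_tooth [(0.91, [310.7, 138.7, 86.4, 76.8], array([353.2, 179.1])), (0.29, [301.0, 179.6, 32.5, 31.6], array([316. , 196.4]))]
pawl_nose [(0.96, [296.0, 182.9, 38.0, 25.9], array([316.5, 196.1]))]
pigment_pot [(0.87, [354.0, 226.1, 15.6, 18.7], array([361.7, 234.7])), (0.4, [295.3, 182.1, 36.1, 26.6], array([316.1, 195.8]))]
```

View pics/scene0.png

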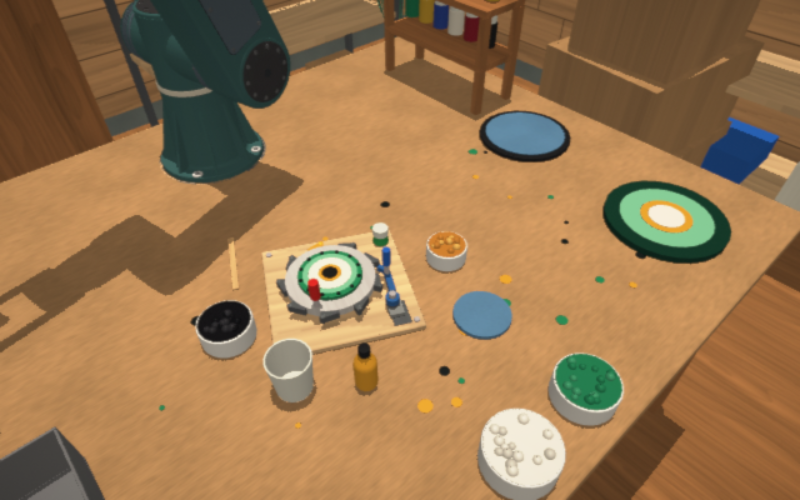

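View pics/side0.png

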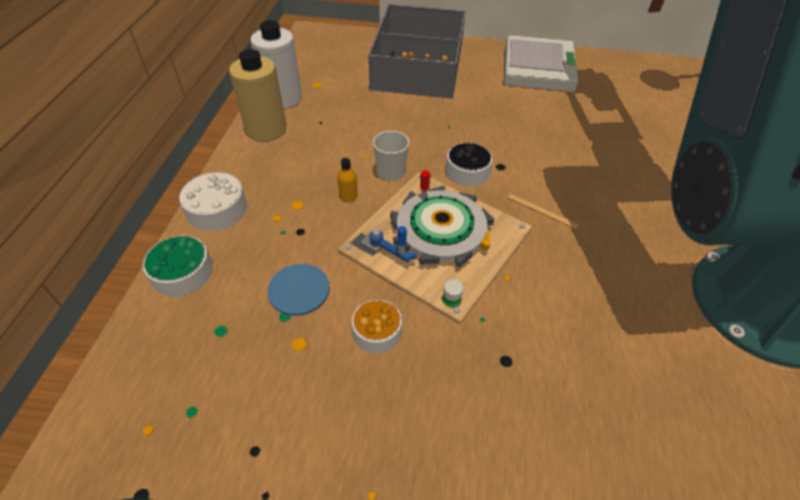

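Both views show the board with the wheel near (330,272) scene / (442,217) side. The red knob is at (314,290) / (425,180), the blue knob at (386,257) / (401,236), the gold tooth at (486,241) side. The cup and bottle stand beyond the board.

Run:
```python
from h import *
np.set_printoptions(precision=4,suppress=True)
pts=dict(wheel=((330,272),(442,217)),red=((314,290),(425,181)),blue=((386,257),(401,236)),cup=((290,372),(391,156)),bottle=((366,370),(347,182)),pot=((380,235),(453,292)),hinge=((392,298),(376,237)))
for n,(a,b) in pts.items():
    print(n,*tri([ray("scene",np.array(a)/1.25),ray("side",np.array(b)/1.25)]))
print([ (k,atz("side",np.array(v)/1.25,.012)) for k,v in dict(A=(340,248),B=(460,320),C=(530,228)).items()])
K,V=P("wrist");s=ctrl.get_state();from scipy.spatial.transform import Rotation as R
r=R.from_rotvec(s["ee_rot"]).as_matrix();print(r,K[0,0]); c=-V[:3,:3].T@V[:3,3]; print(r.T@(c-s["eef_pos"]), (V[:3,:3]@r))
```

```text
wheel [ 0.5446 -0.0524  0.05  ] [np.float64(0.7378199833539174), np.float64(0.7378199833542007)]
red [ 0.5822 -0.1085  0.077 ] [np.float64(0.3647346279143424), np.float64(0.36473462791448247)]
blue [0.6031 0.0258 0.077 ] [np.float64(0.10581755528752967), np.float64(0.10581755528778856)]
cup [ 0.6602 -0.2119  0.038 ] [np.float64(0.075000537488992), np.float64(0.07500053748896282)]
bottle [ 0.7298 -0.1258  0.0354] [np.float64(1.2037951205718396), np.float64(1.2037951205718385)]
pot [0.5115 0.0868 0.0287] [np.float64(1.5079958288950555), np.float64(1.507995828895193)]
hinge [ 0.6501 -0.0028  0.0337] [np.float64(0.042197505443577366), np.float64(0.042197505443524255)]
[('A', array([0.7105, 0.0138, 0.012 ])), ('B', array([0.4943, 0.1245, 0.012 ])), ('C', array([ 0.3863, -0.0896,  0.012 ]))]
[[ 0.9422  0.3351 -0.    ]
 [ 0.3351 -0.9422  0.0001]
 [ 0.     -0.0001 -1.    ]] 308.9718527912618
[ 0.0667  0.0012 -0.1623] [[-0.0002  1.      0.0003]
 [-0.969  -0.0001 -0.2472]
 [-0.2472 -0.0004  0.969 ]]
```

send_rows(deltas=[0.0311,-0.0234,0,0,0.0311,-0.0234,0,0,0.0311,-0.0234,0,0,0.0311,-0.0234,0,0,0.0311,-0.0234,0,0,0.0311,-0.0234,0,0,0.0311,-0.0234,0,0,0.0311,-0.0234,0,0,0.0311,-0.0234,0,0,0.0311,-0.0234,0,0,0.0311,-0.0234,0,0,0.0311,-0.0234,0,0,0.0311,-0.0234,0,0,0.0311,-0.0234,0,0,0.0311,-0.0234,0,0,0.0311,-0.0234,0,0], fingers=0.45)

```text
clock: 2.23
eef_pos: [0.5453, -0.0438, 0.2229]
ee_rot: [3.096, 0.535, 0.001]
ft_force: [0.5, -1.1, -0.6]
grip_width: 0.0399
grasp_force: 0.0
```

send_rows(deltas=[0,0,0,6.66,0,0,0,6.66,0,0,0,6.66,0,0,0,6.66,0,0,0,6.66,0,0,0,6.66,0,0,0,6.66,0,0,0,0,0,0,0,0])

```text
clock: 2.98
eef_pos: [0.5444, -0.0457, 0.2227]
ee_rot: [-3.056, 0.729, 0.0]
ft_force: [-0.3, 0.2, 0.7]
grip_width: 0.0397
grasp_force: 0.0
```

```bash
cat > shot.py <<'E'
from h import *
import sys,pickle
np.set_printoptions(precision=4,suppress=True)
n=sys.argv[1]; par=P("wrist"); f=grab_frame("wrist"); pickle.dump((par,f),open(n+".pkl","wb")); cv2.imwrite(f"pics/{n}.png",f)
for l in sys.argv[2:]:
    for x in cut_out(l,"wrist")[:2]: print(l,round(x["p"],2),x["extent"],cen(x).round(1))
s=ctrl.get_state(); print(s["clock"],s["eef_pos"],s["ee_rot"],s["ft_force"])
E
python3 shot.py w1
```

```text
3.0333 [ 0.5444 -0.0457  0.2227] [-3.0558  0.7287  0.    ] [-0.0203  1.1834 -0.5224]
```

View pics/w1.png

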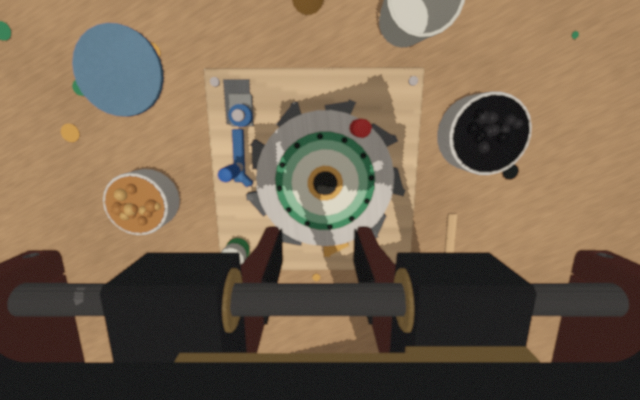

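The view is along T +x upward. The red knob is at (361,128), blue knob (227,174), hinge screw (241,115) and wheel hub (325,182). The gold tooth is half hidden by a finger at (335,248). I'll take a second view from farther back.

send_rows(deltas=[-0.02,-0.014,0.01,0,-0.03,-0.02,0.01,0,-0.03,-0.02,0.01,0,-0.01,-0.006,0.0,0,0,0,0,0,0,0,0,0])

```text
clock: 3.53
eef_pos: [0.4921, 0.0487, 0.1931]
ee_rot: [3.056, -0.729, 0.002]
ft_force: [0.3, -0.4, -0.1]
grip_width: 0.0394
grasp_force: 0.0
```

```bash
python3 shot.py w2
```

```text
3.5833 [0.4928 0.0481 0.1933] [ 3.0552 -0.7314  0.0033] [ 0.1168 -0.7233  1.1331]
```

Run:
```python
import cv2
f=cv2.imread("pics/w2.png"); cv2.imwrite("pics/w2c.png",f)
a=cv2.imread("pics/w1.png")[60:260,190:440]
b=f[100:330,190:500]
a=cv2.resize(a,None,fx=1.6,fy=1.6,interpolation=2)
cv2.imwrite("pics/w2d.png",f)
```

```text
(no output)
```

View pics/w2.png

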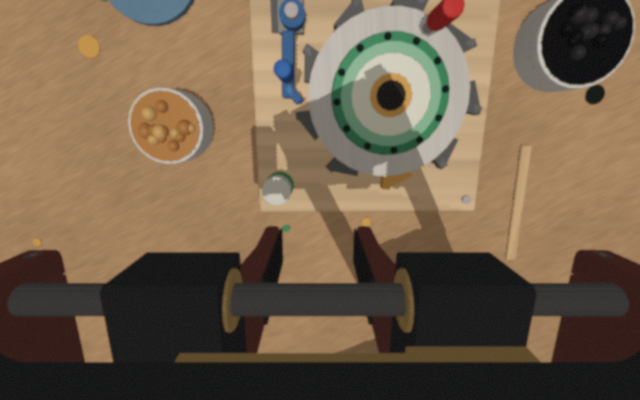

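Run:
```python
from h import *
import pickle
np.set_printoptions(precision=4,suppress=True)
def blobs(m,mn=25):
    n,l,s,c=cv2.connectedComponentsWithStats(m.astype(np.uint8)); return [(s[i][:5].tolist(),c[i].round(1).tolist()) for i in range(1,n) if s[i][4]>mn]
fr={k:pickle.load(open(k+".pkl","rb")) for k in("w1","w2")}
for k in fr:
    h=cv2.cvtColor(fr[k][1],cv2.COLOR_BGR2HSV); H,S,V=h[...,0].astype(int),h[...,1],h[...,2]
    roi=np.zeros(H.shape,bool); roi[:262,200:500]=1
    red=((H<6)|(H>172))&(S>150)&(V>70)&roi
    blue=(H>103)&(H<125)&(S>110)&roi
    gold=(H>15)&(H<25)&(S>170)&roi
    dark=(V<45)&roi
    for n,m in dict(red=red,blue=blue,gold=gold,dark=dark).items(): print(k,n,blobs(m))
a=cv2.resize(fr["w1"][1][90:210,205:305],(500,600),interpolation=2)
b=cv2.resize(fr["w2"][1][0:120,250:310],(300,600),interpolation=2)
cv2.imwrite("pics/z1.png",np.hstack([a,b]))
```

```text
w1 red [([351, 119, 20, 18, 286], [360.5, 127.5])]
w1 blue [([229, 105, 23, 21, 205], [242.4, 115.0]), ([219, 130, 33, 55, 657], [235.6, 161.5])]
w1 gold []
w1 dark [([454, 96, 46, 75, 2641], [479.3, 135.0]), ([314, 172, 22, 19, 279], [324.7, 180.4]), ([268, 231, 14, 31, 247], [276.3, 249.6]), ([354, 232, 14, 30, 243], [359.1, 250.5]), ([397, 253, 102, 9, 790], [444.8, 257.5]), ([200, 254, 39, 8, 307], [218.7, 257.5])]
w2 red [([428, 0, 36, 30, 715], [444.7, 13.2])]
w2 blue [([275, 0, 29, 103, 1193], [288.7, 52.3])]
w2 gold []
w2 dark [([378, 81, 26, 28, 549], [390.2, 95.1]), ([334, 99, 6, 6, 30], [336.3, 101.5]), ([344, 126, 5, 6, 26], [346.0, 128.5]), ([391, 147, 6, 6, 27], [393.4, 149.7]), ([268, 231, 14, 31, 256], [276.2, 250.0]), ([354, 232, 15, 30, 272], [358.8, 249.9]), ([397, 253, 102, 9, 836], [444.2, 257.3]), ([200, 254, 39, 8, 311], [218.9, 257.5])]
```

View pics/z1.png

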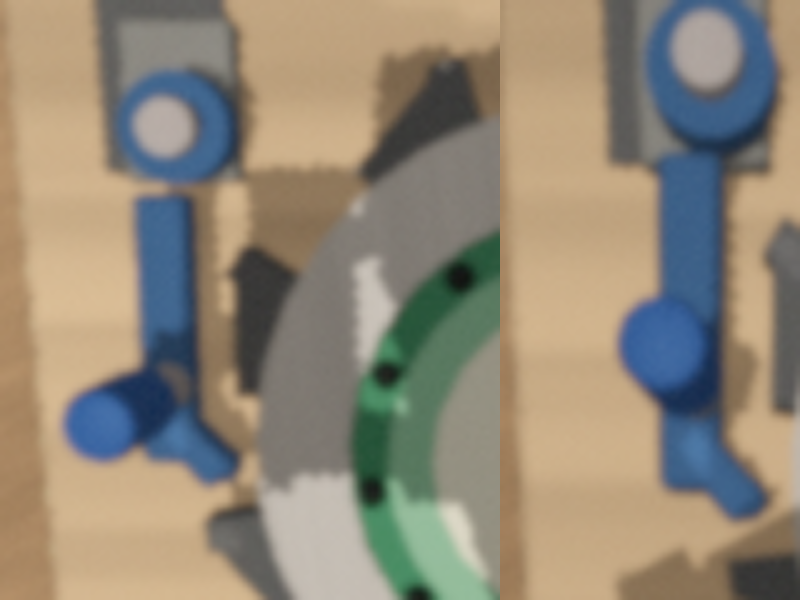

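Run:
```python
from h import *
import pickle
np.set_printoptions(precision=4,suppress=True)
p={k:pickle.load(open(k+".pkl","rb"))[0] for k in("w1","w2")}
pts=dict(hub=((324.7,181),(390.2,95.1)),blue=((225.4,174.8),(282.6,69)),hinge=((238,115),(291.6,9.6)),nose=((248.6,183.6),(298.6,100)))
for n,(a,b) in pts.items(): print(n,*tri([ray(0,a,p["w1"]),ray(0,b,p["w2"])]), *[atz(0,q,z,p[k])[:2] for k,q,z in(("w1",a,.04),("w2",b,.04),("w1",a,.096),("w2",b,.096))])
print("red",atz(0,(360.5,127.5),.085,p["w1"]))
c=[atz(0,q,.012,p[k]) for k,q in(("w1",(206,70)),("w1",(423,69)),("w2",(260,210)),("w2",(475,210)))]
print(np.array(c)); 
for i,j in((0,1),(2,3)):
    d=c[j]-c[i]; print(np.degrees(np.arctan2(d[1],d[0]))+90,np.linalg.norm(d))
# fit
from scipy.optimize import least_squares
def model(v):
    x,y,w,hx,th=v; R=np.array([[np.cos(w),-np.sin(w)],[np.sin(w),np.cos(w)]]); o=np.array([x,y])
    T=lambda a,b,z: np.r_[o+R@[a,b],z]
    return [("w1",T(0,0,.041),(324.7,181)),("w2",T(0,0,.041),(390.2,95.1)),("w1",T(hx-.056,.095,.096),(225.4,174.8)),("w2",T(hx-.056,.095,.096),(282.6,69)),
     ("w1",T(.125,.137,.012),(206,70)),("w1",T(.125,-.113,.012),(423,69)),("w2",T(-.125,.137,.012),(260,210)),("w2",T(-.125,-.113,.012),(475,210)),
     ("w1",T(.068*np.cos(th),.068*np.sin(th),.085),(360.5,127.5)),("scene",T(.068*np.cos(th),.068*np.sin(th),.079),(314/1.25,290/1.25)),("side",T(.068*np.cos(th),.068*np.sin(th),.079),(425/1.25,181/1.25))]
pp={**p,"scene":P("scene"),"side":P("side")}
res=lambda v:np.concatenate([proj(0,q,pp[k])-u for k,q,u in model(v)])
s=least_squares(res,[.545,-.05,-.47,.075,-.5],loss="soft_l1"); print(s.x,np.degrees(s.x[[2,4]])); print(s.fun.reshape(-1,2))
```

```text
hub [ 0.543  -0.0554  0.0456] [np.float64(0.41872842049525466), np.float64(0.41872842049531506)] [ 0.5424 -0.0549] [ 0.5425 -0.0569] [ 0.5524 -0.0585] [ 0.5441 -0.0438]
blue [0.6003 0.0235 0.0934] [np.float64(0.1618417077150279), np.float64(0.16184170771489717)] [0.5994 0.0419] [0.6103 0.0249] [0.6002 0.0226] [0.5999 0.0236]
hinge [ 0.648  -0.0058  0.0492] [np.float64(0.0814155982366463), np.float64(0.08141559823639268)] [ 0.6491 -0.0039] [ 0.651  -0.0064] [ 0.6418 -0.0158] [ 0.6333 -0.0022]
nose [0.5787 0.0244 0.0375] [np.float64(0.12388035286293285), np.float64(0.1238803528626845)] [0.5788 0.0236] [0.5786 0.0244] [0.5829 0.0072] [0.5738 0.0232]
red [ 0.5811 -0.1109  0.085 ]
[[ 0.7111  0.0094  0.012 ]
 [ 0.6019 -0.2088  0.012 ]
 [ 0.4939  0.1212  0.012 ]
 [ 0.3815 -0.1005  0.012 ]]
-26.605002191069005 0.24399635926717936
-26.866667361362673 0.2485890501507283
[ 0.5425 -0.0549 -0.4608  0.0728 -0.4966] [-26.4018 -28.4509]
[[ 0.0057  0.0668]
 [-1.686   0.876 ]
 [ 0.0962  0.4272]
 [ 1.073  -0.3484]
 [-4.162  -2.4008]
 [ 1.6397 -3.2791]
 [-0.5804  2.5645]
 [ 0.394   0.8818]
 [-0.6125 -0.2985]
 [-1.3065 -0.4163]
 [ 0.2927 -1.2046]]
```

send_rows(deltas=[0.03,-0.0075,0,0,0.036,-0.009,0.01,0,0.03,-0.0075,0.02,0,0.0107,-0.0025,0.03,0,0,0,0.03,0,0,0,0.026,0,0,0,0.01,0,0,0,0.006,0,0,0,0,0], grip_force=15)

```text
clock: 4.33
eef_pos: [0.5989, 0.0229, 0.0602]
ee_rot: [3.054, -0.735, -0.001]
ft_force: [-0.7, -0.3, -0.4]
grip_width: 0.0394
grasp_force: 0.0
```

send_rows(deltas=[0,0,0,0,0,0,0,0,0,0,0,0,0,0,0,0,0,0,0,0,0,0,0,0], fingers=0)

```text
clock: 4.83
eef_pos: [0.5996, 0.0241, 0.062]
ee_rot: [-3.054, 0.734, -0.004]
ft_force: [0.3, 1.8, 6.0]
grip_width: 0.0146
grasp_force: 15.0
```

send_rows(deltas=[0.0001,-0.0028,0,2.86,0.0002,-0.0028,0,2.86,0.0001,-0.0028,0,2.86,0.0002,-0.0028,0,2.86,0.0001,-0.0028,0,2.86,0.0002,-0.0028,0,2.86,0.0001,-0.0028,0,2.86,0.0002,-0.0028,0,2.86,0,0,0,0])

```text
clock: 5.58
eef_pos: [0.6143, 0.041, 0.062]
ee_rot: [-2.846, 1.328, -0.004]
ft_force: [1.1, 1.2, 6.2]
grip_width: 0.0149
grasp_force: 15.0
```

send_rows(deltas=[0,0,0,0,0,0,0,0,0,0,0,0], fingers=0.4)

```text
clock: 5.83
eef_pos: [0.6127, 0.0407, 0.0606]
ee_rot: [2.848, -1.325, -0.001]
ft_force: [-0.4, -1.1, 0.5]
grip_width: 0.031
grasp_force: 0.0
```

send_rows(deltas=[0,0,-0.03,0,0,0,-0.03,0,0.0192,0.0242,-0.005,0,0.0192,0.0242,0,0,0.0192,0.0242,0,0,0.0192,0.0242,0,0,0.0193,0.0243,0,0,0,0,0,-7,0,0,0,-7,0,0,0,-7,0,0,0,-7,0,0,0,-7,0,0,0,-7,0,0,0,-7,0,0,0,-7,0,0,0,-7,0,0,0,-7,0,0,0,-7,0,0,0,-7,0,0,0,-7])

```text
clock: 7.5
eef_pos: [0.5818, -0.1107, 0.1254]
ee_rot: [-2.938, -1.111, 0.001]
ft_force: [0.7, -0.2, 0.2]
grip_width: 0.035
grasp_force: 0.0
```

send_rows(deltas=[0,0,0,-7,0,0,0,-7,0,0,0,-7,0,0,0,-7,0,0,0,-7,0,0,0,-7,0,0,0,-7,0,0,0,-7,0,0,0,-7,0,0,0,-7,0,0,0,-7,0,0,0,-7,0,0,0,0,0,0,0,0])

```text
clock: 8.67
eef_pos: [0.5819, -0.1107, 0.1255]
ee_rot: [-1.453, -2.785, 0.0]
ft_force: [0.2, 1.1, -0.2]
grip_width: 0.0353
grasp_force: 0.0
```

```bash
python3 shot.py w3
python3 - <<'E'
from h import *
from scipy.spatial.transform import Rotation as R
s=ctrl.get_state(); x=R.from_rotvec(s["ee_rot"]).as_matrix(); print(s["eef_pos"],np.degrees(np.arctan2(x[1,0],x[0,0])),s["joint_pos"])
E
```

```text
8.7167 [ 0.5819 -0.1107  0.1255] [-1.4537 -2.7844  0.0001] [ 0.4823 -0.1688  0.7721]
[ 0.58193217 -0.11073125  0.12547148] 124.86306479818849 [-3.04616792e-01  4.49302838e-01  1.63315523e+00  1.24449354e-05
  1.05967179e+00 -9.13098219e-01]
```

View pics/w3.png

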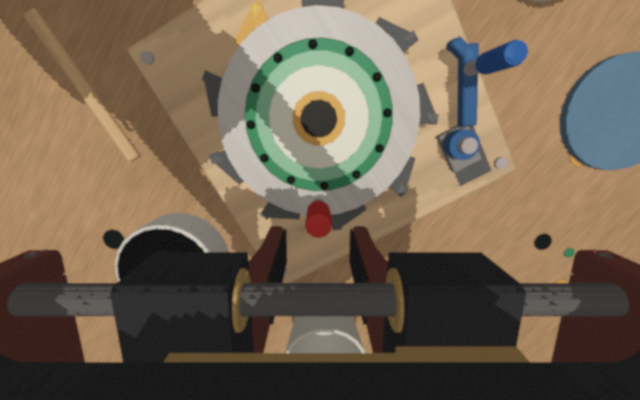

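The red knob (318,218) sits centred between the fingers, the gold tooth is at (252,20), and the pawl is visibly swung out (462,45).

send_rows(deltas=[0,0,0.025,0,0,0,0.025,0,0,0,0.0145,0,0,0,0,0], grip_force=20)

```text
clock: 9.05
eef_pos: [0.5796, -0.11, 0.0581]
ee_rot: [-1.45, -2.78, 0.002]
ft_force: [-0.9, -0.6, -0.0]
grip_width: 0.0353
grasp_force: 0.0
```

send_rows(deltas=[0,0,0,0,0,0,0,0,0,0,0,0,0,0,0,0,0,0,0,0], fingers=0)

```text
clock: 9.47
eef_pos: [0.5832, -0.1111, 0.0624]
ee_rot: [1.448, 2.785, 0.0]
ft_force: [-0.9, -0.1, 4.5]
grip_width: 0.0175
grasp_force: 20.0
```

Run:
```python
from h import *
s=ctrl.get_state(); d=s["eef_pos"][:2]-np.array([.543,-.0553]); print(s["eef_pos"],s["ft_force"],s["ft_torque"],np.hypot(*d),np.degrees(np.arctan2(d[1],d[0])),s["grip_width"])
```

```text
[ 0.58315774 -0.11114312  0.06241871] [-0.86946671 -0.1207433   4.53324499] [-0.10063157 -0.02609491 -0.06871948] 0.06878298185908753 -54.27944623332315 0.017536235404068123
```

send_rows(deltas=[0.0001,-0.0048,0,4,0.0001,-0.0047,0,4,0.0001,-0.0048,0,4,0.0001,-0.0047,0,4,0.0001,-0.0048,0,4,0,0,0,0])

```text
clock: 9.97
eef_pos: [0.5608, -0.1216, 0.0624]
ee_rot: [1.914, 2.489, 0.0]
ft_force: [-2.5, 0.2, 5.9]
grip_width: 0.0176
grasp_force: 20.0
```

```bash
cat > kn.py <<'E'
from h import *
from scipy.spatial.transform import Rotation as R
np.set_printoptions(precision=4,suppress=True)
s=ctrl.get_state(); d=s["eef_pos"][:2]-np.array([.5427,-.0551]); x=R.from_rotvec(s["ee_rot"]).as_matrix()
print(s["clock"],s["eef_pos"],"Ftool",x.T@s["ft_force"],"r",np.hypot(*d),"Tang",np.degrees(np.arctan2(d[1],d[0]))+26.5,"yaw",np.degrees(np.arctan2(x[1,0],x[0,0])),s["grip_width"],s["joint_pos"][5])
E
python3 kn.py
```

```text
9.9667 [ 0.5608 -0.1216  0.0624] Ftool [ 0.8699 -2.3941 -5.9439] r 0.06889808819437211 Tang -48.23911546348745 yaw 104.88595583677791 0.017577796125818217 -0.5931009904858393
```

send_rows(deltas=[0.0001,-0.0048,0,4,0.0001,-0.0047,0,4,0.0001,-0.0048,0,4,0.0001,-0.0047,0,4,0.0001,-0.0048,0,4,0.0001,-0.0048,0,4,0.0001,-0.0047,0,4,0.0001,-0.0048,0,4,0.0001,-0.0047,0,4,0.0001,-0.0048,0,4,0.0001,-0.0048,0,4,0.0001,-0.0047,0,4,0.0001,-0.0048,0,4,0.0001,-0.0047,0,4,0.0001,-0.0048,0,4,0,0,0,0,0,0,0,0])

```text
clock: 11.38
eef_pos: [0.4942, -0.1047, 0.0623]
ee_rot: [2.901, 1.204, -0.001]
ft_force: [-4.4, -1.6, 9.7]
grip_width: 0.0175
grasp_force: 20.0
```

```bash
python3 kn.py; python3 shot.py w4; python3 -c "
import cv2;f=cv2.imread('pics/w4.png');cv2.imwrite('pics/w4c.png',cv2.resize(f[0:260],None,fx=1.25,fy=1.25))"
```

```text
11.3833 [ 0.4942 -0.1047  0.0623] Ftool [-4.2133 -1.9961 -9.6812] r 0.06933619254662225 Tang -107.88616300429271 yaw 45.096675834660914 0.01750701800414028 0.4393528132218844
11.4333 [ 0.4942 -0.1046  0.0623] [ 2.901   1.2048 -0.0007] [-4.0677 -0.5217 10.2272]
```

View pics/w4c.png

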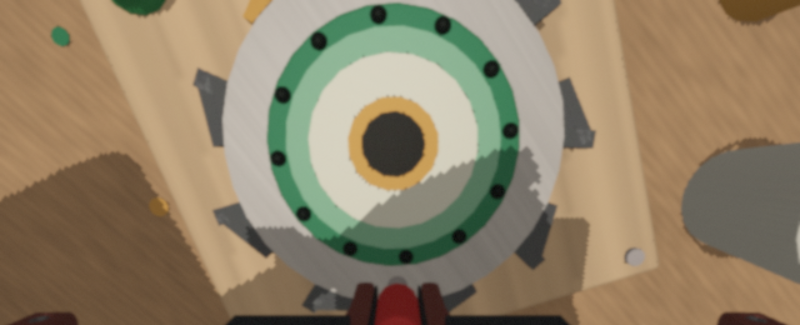

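The gold tooth's tip shows at (258,5) and the wheel is free of the pawl region. I'll release and go back to the pawl knob.

send_rows(deltas=[0,0,0,0,0,0,0,0,0,0,0,0,0,0,-0.02,0,0,0,-0.03,0,0,0,-0.015,0,0.0376,-0.0036,0,0,0.0376,-0.0036,0,0,0.0376,-0.0036,0,0,0.0376,-0.0036,0,0,0.0376,-0.0035,0,0], fingers=0.4)

```text
clock: 12.35
eef_pos: [0.6158, 0.0429, 0.1262]
ee_rot: [-2.902, -1.204, -0.0]
ft_force: [0.2, -0.4, -0.5]
grip_width: 0.0353
grasp_force: 0.0
```

send_rows(deltas=[0,0,0,-7,0,0,0,-7,0,0,0,-7,0,0,0,-7,0,0,0,-7,0,0,0,-7,0,0,0,-7,0,0,0,-7,0,0,0,-7,0,0,0,-7,0,0,0,-7,0,0,0,-7,0,0,0,-1.5,0,0,0,0,0,0,0,0])

```text
clock: 13.6
eef_pos: [0.6148, 0.0414, 0.126]
ee_rot: [-1.315, -2.853, -0.0]
ft_force: [-0.7, -1.0, -0.5]
grip_width: 0.0352
grasp_force: 0.0
```

```bash
python3 shot.py w5; python3 kn.py
```

```text
13.65 [0.6148 0.0414 0.1261] [-1.3149 -2.8529 -0.0001] [ 0.516  -0.392   0.0677]
13.65 [0.6148 0.0414 0.1261] Ftool [-0.6332  0.1377 -0.0678] r 0.1204321236541004 Tang 79.74307026874351 yaw 130.51126124204984 0.03502999604291099 -0.7520573062166143
```

View pics/w5.png

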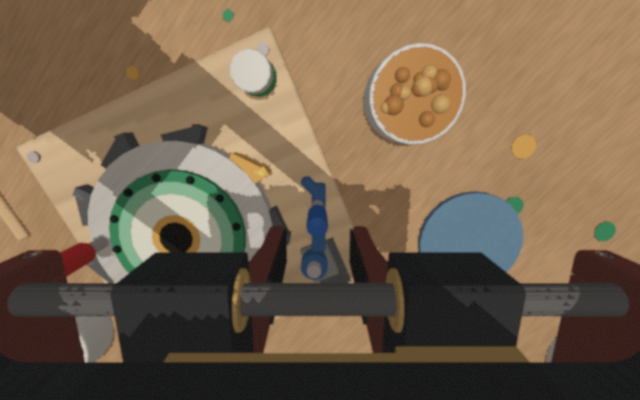

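The blue knob is at (317,220) between the fingers, the nose at (308,184), and the gold tooth at (250,166) just short of the pawl's place. I'll check its gap numerically while descending.

Run:
```python
from h import *
import pickle
p=pickle.load(open("w5.pkl","rb"))[0]
w=np.radians(-26.5);R=np.array([[np.cos(w),np.sin(w)],[-np.sin(w),np.cos(w)]])
for n,q,z in(("gold",(268,175),.04),("gold tip",(268,170),.04),("nose",(308,184),.04),("hub",(177,238),.044)):
    t=R@(atz(0,q,z,p)[:2]-[.5427,-.0551]); print(n,t*1e3,np.degrees(np.arctan2(t[1],t[0])))
```

```text
gold [-16.96614336  90.04835483] 100.6700969779745
gold tip [-20.66560036  91.79454384] 102.68741028368467
nose [  2.55565243 116.99610135] 88.74863509511371
hub [ 1.24141457 -2.52315799] -63.80243299761562
```

send_rows(deltas=[0,0,0.025,0,0,0,0.025,0,0,0,0.0135,0,0,0,0,0], grip_force=15)

```text
clock: 13.98
eef_pos: [0.6122, 0.0414, 0.0596]
ee_rot: [-1.312, -2.848, 0.003]
ft_force: [-0.9, 0.3, -0.1]
grip_width: 0.0351
grasp_force: 0.0
```

send_rows(deltas=[0,0,0,0,0,0,0,0,0,0,0,0,0,0,0,0,0,0,0,0], fingers=0)

```text
clock: 14.4
eef_pos: [0.6156, 0.0412, 0.0639]
ee_rot: [1.312, 2.852, 0.001]
ft_force: [-0.2, 0.0, 3.8]
grip_width: 0.0146
grasp_force: 15.0
```

```bash
python3 kn.py
```

```text
14.4 [0.6156 0.0412 0.0639] Ftool [ 0.1562 -0.1658 -3.829 ] r 0.12077143858024 Tang 79.36132754555567 yaw 130.58232879566214 0.014593023175033977 -0.7532433919860487
```

send_rows(deltas=[0.0001,-0.0028,0,-2.86,0.0001,-0.0028,0,-2.86,0.0001,-0.0028,0,-2.86,0.0001,-0.0028,0,-2.86,0.0001,-0.0028,0,-2.86,0.0001,-0.0028,0,-2.86,0.0001,-0.0028,0,-2.86,0,0,0,0,0,0,0,0])

```text
clock: 15.15
eef_pos: [0.6022, 0.027, 0.0639]
ee_rot: [0.798, 3.037, 0.001]
ft_force: [-2.2, 0.5, 5.8]
grip_width: 0.0146
grasp_force: 15.0
```

```bash
python3 kn.py
```

```text
15.15 [0.6022 0.027  0.0639] Ftool [ 2.1577 -0.6062 -5.7802] r 0.10139531031431676 Tang 80.59024942076522 yaw 150.5419088426346 0.01462207904920227 -1.1265880782944224
```

send_rows(deltas=[0,-0.0014,0,-1.4,0,-0.0014,0,-1.4,0,-0.0006,0,-0.4,0,0,0,0])

```text
clock: 15.48
eef_pos: [0.6007, 0.0245, 0.0639]
ee_rot: [0.713, 3.058, 0.002]
ft_force: [-0.7, 1.6, 6.2]
grip_width: 0.0147
grasp_force: 15.0
```

```bash
python3 kn.py
```

```text
15.4833 [0.6007 0.0245 0.0639] Ftool [ 1.3411  1.1737 -6.2152] r 0.09845406140139315 Tang 80.43546801097712 yaw 153.73549087890254 0.014692681131934619 -1.1877611866579472
```

send_rows(deltas=[0,-0.0005,0,0,0,0,0,0])

```text
clock: 15.65
eef_pos: [0.6005, 0.0243, 0.0639]
ee_rot: [0.714, 3.058, 0.002]
ft_force: [-0.8, 3.1, 5.4]
grip_width: 0.0149
grasp_force: 15.0
```

```bash
python3 kn.py
```

```text
15.65 [0.6005 0.0243 0.0639] Ftool [ 2.1372  2.4505 -5.4263] r 0.09821275046703783 Tang 80.44684803445733 yaw 153.71474776141537 0.014927623263181155 -1.1881104634023034
```

send_rows(deltas=[0,-0.0005,0,0,0,0,0,0])

```text
clock: 15.82
eef_pos: [0.6004, 0.024, 0.0639]
ee_rot: [0.714, 3.058, 0.003]
ft_force: [-1.1, 3.8, 6.0]
grip_width: 0.0149
grasp_force: 15.0
```

```bash
python3 kn.py
```

```text
15.8167 [0.6004 0.024  0.0639] Ftool [ 2.6466  2.885  -6.0194] r 0.09793454106928269 Tang 80.39298247743406 yaw 153.7186754960862 0.014914309782028562 -1.1890011873740238
```

send_rows(deltas=[0,-0.001,0,0,0,0,0,0])

```text
clock: 15.98
eef_pos: [0.6002, 0.0237, 0.0639]
ee_rot: [0.714, 3.057, 0.004]
ft_force: [0.3, 6.4, 5.3]
grip_width: 0.0148
grasp_force: 15.0
```

```bash
python3 kn.py
```

```text
15.9833 [0.6002 0.0237 0.0639] Ftool [ 2.58    5.8494 -5.3178] r 0.09759629544267075 Tang 80.37947169316143 yaw 153.70051976506568 0.014846263595925955 -1.1906458969142204
```

send_rows(deltas=[0,-0.001,0,0,0,0,0,0])

```text
clock: 16.15
eef_pos: [0.6002, 0.0237, 0.0639]
ee_rot: [0.715, 3.057, 0.007]
ft_force: [1.3, 10.0, 4.2]
grip_width: 0.0145
grasp_force: 15.0
```

```bash
python3 kn.py
```

```text
16.15 [0.6002 0.0237 0.0639] Ftool [ 3.2582  9.5462 -4.1965] r 0.09751262264808751 Tang 80.36298003999012 yaw 153.68259743166772 0.014492009681532587 -1.1922148660148841
```

The knob stopped moving while force rose at about 3.7 N/mm, so the pawl is on its end stop. I'll unload, release and go to the red knob.

send_rows(deltas=[0,0.0012,0,0,0,0.0012,0,0,0,0,0,0])

```text
clock: 16.4
eef_pos: [0.6004, 0.0241, 0.0639]
ee_rot: [0.713, 3.058, 0.001]
ft_force: [-1.1, 1.2, 7.0]
grip_width: 0.0146
grasp_force: 15.0
```

send_rows(deltas=[0,0,0,0,0,0,0,0,0,0,0,0,0,0,-0.02,0,0,0,-0.03,0,0,0,-0.015,0,0.0076,-0.0324,0,0,0.0076,-0.0324,0,0,0.0076,-0.0324,0,0,0.0076,-0.0324,0,0,0.0077,-0.0325,0,0], fingers=0.4)

```text
clock: 17.32
eef_pos: [0.4928, -0.106, 0.1276]
ee_rot: [0.712, 3.06, -0.0]
ft_force: [1.2, -0.0, 0.6]
grip_width: 0.0351
grasp_force: 0.0
```

send_rows(deltas=[0,0,0,7,0,0,0,7,0,0,0,7,0,0,0,7,0,0,0,7,0,0,0,7,0,0,0,7,0,0,0,7,0,0,0,7,0,0,0,7,0,0,0,7,0,0,0,7,0,0,0,7,0,0,0,7,0,0,0,7,0,0,0,3.6,0,0,0,0,0,0,0,0])

```text
clock: 18.82
eef_pos: [0.4938, -0.1052, 0.1276]
ee_rot: [-2.899, -1.21, 0.0]
ft_force: [-0.9, 0.7, 0.2]
grip_width: 0.0353
grasp_force: 0.0
```

```bash
python3 kn.py; python3 shot.py w6
python3 - <<'E'
from h import *
f=grab_frame("side"); a=cv2.resize(f[120:260,260:430],(486,400)); b=cv2.imread("pics/w6.png")[:260]
cv2.imwrite("pics/v6.png",np.hstack([a,cv2.resize(b,None,fx=.48,fy=.48)[:,:314] if 0 else np.vstack([cv2.resize(b,(314,128)),np.zeros((272,314,3),np.uint8)])]))
E
```

```text
18.8167 [ 0.4938 -0.1052  0.1276] Ftool [-0.1399 -1.1595 -0.2086] r 0.07000181712148264 Tang -107.80847081555262 yaw 45.31123431084546 0.03529091753193215 0.43312786740782316
18.8667 [ 0.4938 -0.1052  0.1276] [-2.8989 -1.2102  0.0002] [-0.795   1.0509  0.0992]
```

View pics/v6.png

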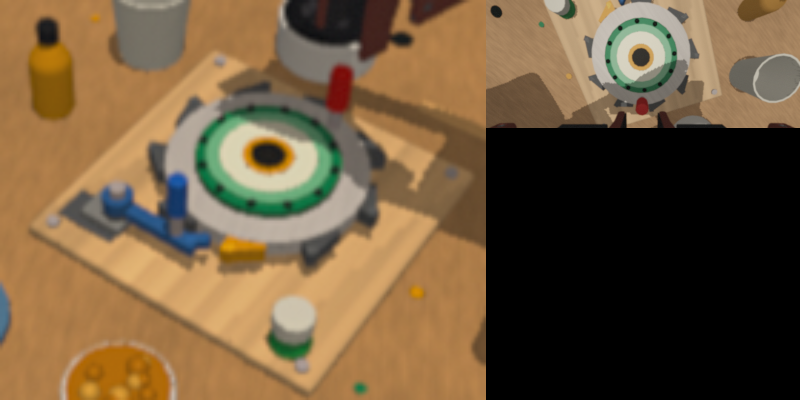

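The pawl is home (nose at (200,241)) with the gold tooth (242,250) just short of it, and the fingers are over the red knob. Now I'll grip it and draw on.

send_rows(deltas=[0,0,0.025,0,0,0,0.025,0,0,0,0.0145,0,0,0,0,0], grip_force=25)

```text
clock: 19.25
eef_pos: [0.4916, -0.1044, 0.0606]
ee_rot: [-2.896, -1.208, 0.006]
ft_force: [0.3, -0.2, 0.0]
grip_width: 0.0353
grasp_force: 0.0
```

send_rows(deltas=[0,0,0,0,0,0,0,0,0,0,0,0,0,0,0,0,0,0,0,0], fingers=0)

```text
clock: 19.67
eef_pos: [0.4946, -0.1053, 0.0642]
ee_rot: [2.899, 1.207, 0.002]
ft_force: [-1.3, 0.8, 4.4]
grip_width: 0.0175
grasp_force: 25.0
```

```bash
python3 kn.py
```

```text
19.6667 [ 0.4946 -0.1053  0.0642] Ftool [-0.311  -1.4852 -4.3957] r 0.06955964879787355 Tang -107.30520081379953 yaw 45.21162425260229 0.017478631867415318 0.4349338712425892
```

send_rows(deltas=[0,-0.0012,0,1,0,-0.0012,0,1,0,0,0,0,0,0,0,0])

```text
clock: 20.0
eef_pos: [0.4931, -0.1039, 0.0642]
ee_rot: [2.92, 1.155, 0.002]
ft_force: [-0.7, -0.6, 7.5]
grip_width: 0.0174
grasp_force: 25.0
```

```bash
python3 kn.py
```

```text
20.0 [ 0.4931 -0.1039  0.0642] Ftool [-0.9585 -0.039  -7.5057] r 0.06956176330534429 Tang -108.95926602796436 yaw 43.16475386629629 0.01743190044713176 0.4730775123700023
```

send_rows(deltas=[0,-0.0012,0,1,0,-0.0012,0,1,0,0,0,0,0,0,0,0])

```text
clock: 20.33
eef_pos: [0.4914, -0.1021, 0.0641]
ee_rot: [2.94, 1.104, 0.002]
ft_force: [-0.8, -1.0, 9.0]
grip_width: 0.0174
grasp_force: 25.0
```

```bash
python3 kn.py
```

```text
20.3333 [ 0.4914 -0.1021  0.0641] Ftool [-1.2006  0.2433 -9.0145] r 0.06962068854534954 Tang -110.98984118682696 yaw 41.16633727520313 0.01738436644877244 0.5101760104928295
```

send_rows(deltas=[0,-0.0006,0,0.5,0,-0.0006,0,0.5,0,0,0,0])

```text
clock: 20.58
eef_pos: [0.4907, -0.1013, 0.0642]
ee_rot: [2.949, 1.078, 0.002]
ft_force: [-1.1, -0.6, 7.4]
grip_width: 0.0175
grasp_force: 25.0
```

```bash
python3 kn.py
```

```text
20.5833 [ 0.4907 -0.1013  0.0642] Ftool [-1.2642 -0.2164 -7.4392] r 0.06961438835368558 Tang -111.8707625555204 yaw 40.153177390718525 0.017454999878528596 0.5291796138038084
```

send_rows(deltas=[0,-0.0005,0,0.4,0,0,0,0])

```text
clock: 20.75
eef_pos: [0.4904, -0.101, 0.0642]
ee_rot: [2.953, 1.068, 0.002]
ft_force: [-1.3, -0.3, 8.2]
grip_width: 0.0174
grasp_force: 25.0
```

```bash
python3 kn.py
```

```text
20.75 [ 0.4904 -0.101   0.0642] Ftool [-1.222  -0.5881 -8.1899] r 0.06961544520845894 Tang -112.26263151875631 yaw 39.7615343260631 0.01736963083682721 0.5365306200568345
```

send_rows(deltas=[0,-0.0005,0,0.4,0,-0.0005,0,0.4,0,0,0,0])

```text
clock: 21.0
eef_pos: [0.4897, -0.1002, 0.0642]
ee_rot: [2.96, 1.047, 0.002]
ft_force: [-0.6, -1.8, 7.2]
grip_width: 0.0174
grasp_force: 25.0
```

```bash
python3 kn.py
```

```text
21.0 [ 0.4897 -0.1002  0.0642] Ftool [-1.5942  1.0679 -7.1759] r 0.06962486273718102 Tang -113.10615510510135 yaw 38.95789107334094 0.01743345692163328 0.5516443223160636
```

send_rows(deltas=[0,-0.0005,0,0.4,0,0,0,0])

```text
clock: 21.17
eef_pos: [0.4893, -0.0999, 0.0641]
ee_rot: [2.964, 1.037, 0.002]
ft_force: [-0.8, -2.1, 8.4]
grip_width: 0.0175
grasp_force: 25.0
```

```bash
python3 kn.py
```

```text
21.1667 [ 0.4893 -0.0999  0.0641] Ftool [-1.9678  1.1587 -8.4367] r 0.06966400487250948 Tang -113.51716874401995 yaw 38.56012538309878 0.01752176983877037 0.5590650028097754
```

send_rows(deltas=[0,-0.0005,0,0.4,0,0,0,0])

```text
clock: 21.33
eef_pos: [0.489, -0.0995, 0.0642]
ee_rot: [2.967, 1.026, 0.002]
ft_force: [-1.0, -1.3, 7.7]
grip_width: 0.0178
grasp_force: 25.0
```

```bash
python3 kn.py
```

```text
21.3333 [ 0.489  -0.0995  0.0642] Ftool [-1.5681  0.4557 -7.7399] r 0.0696535537304579 Tang -113.91422320063634 yaw 38.163721008167386 0.017797866816484806 0.5665870903293286
```

send_rows(deltas=[0,-0.0005,0,0.4,0,0,0,0])

```text
clock: 21.5
eef_pos: [0.4887, -0.0991, 0.0642]
ee_rot: [2.971, 1.016, 0.002]
ft_force: [-0.5, -1.5, 8.6]
grip_width: 0.0174
grasp_force: 25.0
```

```bash
python3 kn.py
```

```text
21.5 [ 0.4887 -0.0991  0.0642] Ftool [-1.2756  0.9036 -8.5812] r 0.06966011225936813 Tang -114.33201271106648 yaw 37.75876068984622 0.01736091778676637 0.5741668597898612
```

Tracking 1:1 so far, so no contact yet. Continuing in small steps.

send_rows(deltas=[0,-0.0005,0,0.4,0,0,0,0])

```text
clock: 21.67
eef_pos: [0.4884, -0.0987, 0.0642]
ee_rot: [2.974, 1.006, 0.002]
ft_force: [-1.4, -3.2, 8.6]
grip_width: 0.0176
grasp_force: 25.0
```

```bash
python3 kn.py
```

```text
21.6667 [ 0.4884 -0.0987  0.0642] Ftool [-3.0318  1.7703 -8.6349] r 0.0696590243181741 Tang -114.7176785026736 yaw 37.36133310734125 0.017612545678934555 0.5816784823827749
```

send_rows(deltas=[0,-0.0005,0,0.4,0,0,0,0])

```text
clock: 21.83
eef_pos: [0.4883, -0.0986, 0.0642]
ee_rot: [2.977, 0.996, 0.002]
ft_force: [-0.3, -3.0, 8.1]
grip_width: 0.0174
grasp_force: 25.0
```

```bash
python3 kn.py
```

```text
21.8333 [ 0.4883 -0.0986  0.0642] Ftool [-1.9847  2.2375 -8.0566] r 0.06965719257302784 Tang -114.82555786422364 yaw 36.98228066748045 0.01738255721606776 0.5890932728546978
```

send_rows(deltas=[0,-0.0005,0,0.4,0,0,0,0])

```text
clock: 22.0
eef_pos: [0.4882, -0.0986, 0.0642]
ee_rot: [2.98, 0.986, 0.003]
ft_force: [-1.0, -5.3, 5.8]
grip_width: 0.0176
grasp_force: 25.0
```

```bash
python3 kn.py
```

```text
22.0 [ 0.4882 -0.0986  0.0642] Ftool [-3.9229  3.6874 -5.7921] r 0.06968933549808946 Tang -114.90235059617407 yaw 36.60261165185812 0.01757486256952862 0.5964883627877263
```

send_rows(deltas=[0,-0.0005,0,0.4,0,0,0,0])

```text
clock: 22.17
eef_pos: [0.4884, -0.0985, 0.0642]
ee_rot: [2.983, 0.975, 0.004]
ft_force: [0.2, -5.9, 4.9]
grip_width: 0.0173
grasp_force: 25.0
```

```bash
python3 kn.py
```

```text
22.1667 [ 0.4884 -0.0985  0.0642] Ftool [-3.3725  4.9168 -4.9274] r 0.06953875819652038 Tang -114.89152079937912 yaw 36.192141924252546 0.017341245729663585 0.6042104942407891
```

Contact is felt at knob angle −114.9°: the position has stopped and the force is rising. I'll undo the surplus twist and press up gently.

send_rows(deltas=[0,-0.0005,0,-0.6,0,-0.0005,0,-0.6,0,0,0,0])

```text
clock: 22.42
eef_pos: [0.4884, -0.0985, 0.0642]
ee_rot: [2.971, 1.006, 0.005]
ft_force: [1.1, -8.5, 3.0]
grip_width: 0.0175
grasp_force: 25.0
```

```bash
echo 'print("tq",s["ft_torque"])' >> kn.py; python3 kn.py
```

```text
22.4167 [ 0.4884 -0.0985  0.0642] Ftool [-4.2422  7.4133 -2.9969] r 0.06949520169143261 Tang -114.86513304657589 yaw 37.42421364127408 0.01753818809037694 0.5839789183897562
tq [-1.2136  0.0051 -0.0274]
```

send_rows(deltas=[0,-0.0005,0,0,0,-0.0005,0,0,0,0,0,0])

```text
clock: 22.67
eef_pos: [0.4884, -0.0984, 0.0642]
ee_rot: [2.969, 1.005, 0.005]
ft_force: [2.8, -13.0, 0.6]
grip_width: 0.0177
grasp_force: 25.0
```

```bash
python3 kn.py
```

```text
22.6667 [ 0.4884 -0.0984  0.0642] Ftool [-5.7326 12.0393 -0.5074] r 0.06948456206863123 Tang -114.93106496729638 yaw 37.40523563782259 0.017744348021677063 0.585619899839884
tq [-1.6893 -0.1495 -0.1374]
```

send_rows(deltas=[0,-0.0005,0,0,0,0,0,0])

```text
clock: 22.83
eef_pos: [0.4883, -0.0984, 0.0642]
ee_rot: [2.969, 1.005, 0.006]
ft_force: [3.0, -13.3, -0.2]
grip_width: 0.0177
grasp_force: 25.0
```

```bash
python3 kn.py
```

```text
22.8333 [ 0.4883 -0.0984  0.0642] Ftool [-5.6827 12.3938  0.284 ] r 0.0695012448877468 Tang -114.975666606017 yaw 37.40772583168209 0.017736483324457642 0.5862527535403832
tq [-1.9206 -0.131  -0.0729]
```

send_rows(deltas=[0,0,0,0,0,0,0,0,0,0,0,0,0,0,0,0,0,0,0,0,0,0,0,0])

```text
clock: 23.33
eef_pos: [0.4884, -0.0984, 0.0642]
ee_rot: [2.969, 1.005, 0.006]
ft_force: [3.0, -13.2, -0.8]
grip_width: 0.0174
grasp_force: 25.0
```

```bash
python3 kn.py
```

```text
23.3333 [ 0.4884 -0.0984  0.0642] Ftool [-5.6777 12.2959  0.9249] r 0.06947130654793471 Tang -114.96633418520597 yaw 37.40655993531676 0.017400805995776765 0.5861668014715922
tq [-1.9056 -0.1834 -0.1571]
```

send_rows(deltas=[0,-0.0005,0,0,0,0,0,0,0,0,0,0])

```text
clock: 23.58
eef_pos: [0.4883, -0.0984, 0.0642]
ee_rot: [2.968, 1.005, 0.006]
ft_force: [2.1, -15.2, -1.7]
grip_width: 0.0175
grasp_force: 25.0
```

```bash
python3 kn.py
```

```text
23.5833 [ 0.4883 -0.0984  0.0642] Ftool [-7.609  13.3297  1.8362] r 0.06949905338955724 Tang -114.96889052570495 yaw 37.41350241549372 0.017532854859661023 0.5867330233961653
tq [-2.117  -0.1903 -0.1511]
```

send_rows(deltas=[0,0,0,0,0,0,0,0,0,0,0,0,0,0,0,0,0,0,0,0,0,0,0,0])

```text
clock: 24.08
eef_pos: [0.4884, -0.0984, 0.0643]
ee_rot: [2.968, 1.005, 0.006]
ft_force: [2.9, -15.6, -2.6]
grip_width: 0.0175
grasp_force: 25.0
```

```bash
python3 kn.py
```

```text
24.0833 [ 0.4884 -0.0984  0.0643] Ftool [-7.1572 14.1034  2.7296] r 0.0694571640606576 Tang -114.96501153977994 yaw 37.41106957836366 0.017455746990457377 0.5867350687564897
tq [-2.0926 -0.189  -0.1031]
```

send_rows(deltas=[0,-0.0003,0,0,0,0,0,0,0,0,0,0,0,0,0,0,0,0,0,0,0,0,0,0])

```text
clock: 24.58
eef_pos: [0.4884, -0.0984, 0.0643]
ee_rot: [2.968, 1.005, 0.007]
ft_force: [2.7, -16.2, -1.9]
grip_width: 0.0177
grasp_force: 25.0
```

```bash
python3 kn.py
```

```text
24.5833 [ 0.4884 -0.0984  0.0643] Ftool [-7.7288 14.4873  2.0059] r 0.06945069803246733 Tang -114.97003808417776 yaw 37.41480802223223 0.017682681656590492 0.5871261404045206
tq [-2.2352 -0.1986 -0.0933]
```

send_rows(deltas=[0,0.001,0,0,0,0.001,0,0,0,0.001,0,0,0,0,0,0])

```text
clock: 24.92
eef_pos: [0.4884, -0.0985, 0.0642]
ee_rot: [2.972, 1.005, 0.004]
ft_force: [0.3, -5.4, 4.4]
grip_width: 0.0176
grasp_force: 25.0
```

```bash
python3 kn.py
```

```text
24.9167 [ 0.4884 -0.0985  0.0642] Ftool [-3.0393  4.4724 -4.3554] r 0.06951880923779649 Tang -114.84784160402035 yaw 37.35729275101472 0.017612274744068252 0.583611329026699
tq [-0.8314  0.087  -0.048 ]
```

send_rows(deltas=[0,0.0007,0,0,0,0,0,0])

```text
clock: 25.08
eef_pos: [0.4884, -0.0986, 0.0642]
ee_rot: [2.973, 1.005, 0.003]
ft_force: [0.0, -4.5, 5.9]
grip_width: 0.0174
grasp_force: 25.0
```

send_rows(deltas=[0,0,0,0,0,0,0,0,0,0,0,0,0,0,0,0,0,0,-0.02,0,0,0,-0.03,0,0,0,-0.03,0,0,0,-0.03,0,0,0,0,0,0,0,0,0], fingers=0.4)

```text
clock: 25.92
eef_pos: [0.4881, -0.0974, 0.1746]
ee_rot: [2.974, 1.007, 0.005]
ft_force: [-0.4, -0.2, -0.5]
grip_width: 0.0348
grasp_force: 0.0
```

```bash
python3 kn.py
python3 - <<'E'
from h import *
f=grab_frame("side"); a=cv2.resize(f[120:260,260:430],(486,400)); g=grab_frame("scene"); b=cv2.resize(g[170:310,180:290],(314,400))
cv2.imwrite("pics/v7.png",np.hstack([a,b]))
E
```

```text
25.9167 [ 0.4881 -0.0974  0.1746] Ftool [-0.4067 -0.0645  0.4802] r 0.0690320862065045 Tang -115.73306160873045 yaw 37.408225196479016 0.03484635925321979 0.5818653346347497
tq [-0.0783 -0.0102 -0.0462]
```

View pics/v7.png

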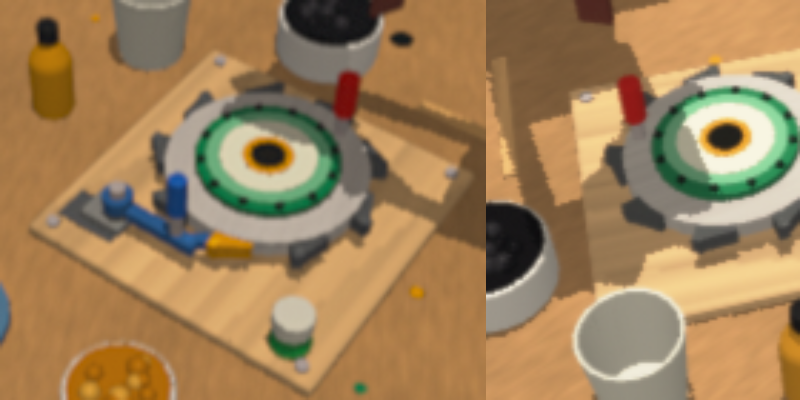

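The gold tooth (228,245) bears on the pawl's nose (205,241), the pawl is home, and the pot, tubs, cup and bottle are undisturbed. Handing in.

```bash
python3 -c "
from rig import ctrl
print(ctrl.job_done())"
```

```text
the job is handed in; nothing more can be done
None
```

The job is handed in: the pawl is home, the gold tooth was pressed against it at about 9–12 N (worked out from the force at the knob) and left bearing on it, and nothing around it was moved, in about 26 s.

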